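# Seat two power modules in the graded slots of a test rack

### The job

Put the two power modules into the yellow slotted insert of the test rack, each upright in the narrowest slot that will take it: first the thick aluminium one into the wide end slot, then the thin black one into the narrow end slot. Press each gently but fully home, so that the stiff orange pad under it goes all the way down, and let go. The insert sits off-centre in its tray, so feel for the slots, never push hard on the rack, and leave the blue bin, tape roll and screwdriver where they are.

Things in the scene. Friction and masses are not known exactly. Their poses are not given: they have to be found in the camera images.
- rack: Dark steel tray, 114 (x) by 212 (y) mm, 26 mm rim, fixed on the bench; origin at the centre of its underside (z = 0), y along the row of slots. In it a yellow insert, 88 by 160 mm, flat top 65 mm above the bench, has three slots 52 mm apart along y. It is clamped anywhere up to 18 mm off-centre along y (unmeasured, same shift for all slots). Keep a module's force on the rack under 40 N.
- slot_wide (a point): Wide slot (+y end): centre of its mouth, level with the insert's top, if the insert sat centred; the true slot is up to 18 mm off along y. Axes as the rack. Slot 76 mm long (x), throat 23.8 mm wide (y). Sloping lips: mouth 1.5 mm wider on each side than the throat, which begins 3 mm down.
- slot_mid (a point): Middle slot, likewise, throat 19.8 mm wide; it stays empty.
- slot_narrow (a point): Narrow slot (-y end), likewise, same length and lips, throat 15.8 mm wide.
- pad_wide (a joint): Travel of the orange pad at the bottom of the wide slot: 0 up (its top 37 mm below the insert's top), 0.008 m fully down. A friction brake holds it: about 12 N pushes it, it stays where it is pushed, and it bottoms firmly at 0.008.
- pad_narrow (a joint): The same for the orange pad in the narrow slot.
- thick_mid (a point): Centre of the thick module: aluminium-coloured block 60 (x) by 22 (y, thickness) by 90 (z) mm, 120 g or a little more or less, standing upright on the bench (centre 45 mm up). When fully home its centre is 65 mm above the bench and its top stands 45 mm above the insert. Axes: x along its width, y through its thickness, z up.
- thin_mid (a point): Centre of the thin module: black block 60 (x) by 14 (y, thickness) by 90 (z) mm, else as the thick one.
- thick: The thick module itself; origin at the centre of its underside.
- thin: The thin module itself; origin at the centre of its underside.
- bin_mid (a point): Centre of a blue open parts bin, 150 by 100 by 60 mm; leave alone.
- tape_mid (a point): Centre of a yellow tape roll, 84 mm across, 24 mm high; leave alone.
- driver_grip (a point): Handle of a screwdriver lying on the bench on the robot's side; leave alone.
Not all that is in view belongs to the job. Leave any turquoise look-alike of the thick alone.

How it is judged (in metres and radians):
On the way, in this order (a step that is already met when the one before it is completed fails the run):
1. the thick module is fully home in the wide slot (value of joint pad_wide above 0.0065 m and horizontal distance between thick_mid and slot_wide below 0.024 m and height (world z) of thick_mid below 0.069 m and angle between thick_mid's own z axis and vertical below 0.1 rad), for 0.2 s.
2. the thin module is fully home in the narrow slot (value of joint pad_narrow above 0.0065 m and horizontal distance between thin_mid and slot_narrow below 0.024 m and height (world z) of thin_mid below 0.069 m and angle between thin_mid's own z axis and vertical below 0.1 rad), for 0.2 s.
At the end, for the whole second after the job is handed in: Thick module in the wide slot and thin module in the narrow slot: each within 24 mm of the nominal slot centre, its centre lower than 69 mm, its pad pushed down more than 6.5 mm of 8, upright within 0.1 rad, at rest and released (all of step 1 and all of step 2 and linear speed of each of thick, thin below 0.02 m/s); the robot touches nothing.
It fails at once if the thick module is pushed against the rack with more than 40 N (contact force between thick and rack above 40 N).
It fails at once if the thin module is pushed against the rack with more than 40 N (contact force between thin and rack above 40 N).
It fails at once if the bin is moved more than 20 mm (distance of bin_mid from where it was at the start of the episode above 0.02 m).
It fails at once if the tape roll is moved more than 20 mm (distance of tape_mid from where it was at the start of the episode above 0.02 m).
It fails at once if the screwdriver is moved more than 20 mm (distance of driver_grip from where it was at the start of the episode above 0.02 m).
It also fails if it takes over 72 s, if anything falls off the work surface, if the arm or the gripper's body presses on something with over 40 N, if the wrist force passes 120 N, or if a joint passes its speed limit or range.

### The arm

A 6-joint arm with a two-finger parallel gripper is mounted at the origin on the work surface. World frame = base frame: x ahead of the robot, y to its left, z up, the work surface at z = 0. Lengths are in m, angles in degrees, forces in N, time in s.
With the tool pointing down it reaches from about 0.35 to 0.875 m from the base axis. Payload 4.2 kg.
Tool frame: the origin (TCP) lies at the very end of the fingers, on their centre line; the grasp point (between the pads) lies 19 mm behind it; z points along the fingers, y is the line along which they close (so a half turn about z gives the same grasp; the last joint's range is limited). The gripper opens to 87 mm and grips with 3 to 60 N. Pads are 19 mm wide; open, the fingers measure 117 mm over their backs; the gripper's body (75 mm by 190 mm) begins 51 mm behind the grasp point.
Start: joints at [86.436, 22.042, 0.453, 0, -68.411, -14.817], TCP at [0.197, 0.593, 0.223] pointing down, gripper open.
Joint ranges: [-179.83, 179.83], [-69.29, 118.12], [-61.27, 80.66], [-181.25, 117.63], [-171.15, -9.14], [-177.46, 177.46]. Speed limits (degrees/s): [159.86, 159.86, 180, 180, 180, 180].

### API

Orientations are given as a 3x3 rotation matrix whose columns are the frame's x, y, z axes.
In Python, from station import sense, cams, r gives the robot as it stands. The module is installed in compiled form; this text tells all that it offers.
- The arm moves only by the tool step_arm, never from a script. Its argument "targets" is text: rows parted by semicolons, each of 4 numbers parted by spaces: the shift along the tool's x, y, z in cm, then the turn about the tool's z in degrees. In form: x y z turn; .... A call has 1 to 12 rows; each row shifts and turns the commanded pose from where the row before left it, along the tool's axes as they then stand; what a row does not reach is not made up. A row lasts 1/12 s, in which the tool goes at most 41.7 mm and 7.16 degrees, less where a joint would pass 70% of its speed; a pose out of reach is approached as far as the arm can. A call with a gripper value outside its range is refused whole. "claw" is the finger opening in cm, from 0 to 8.7, set as the call begins (left out, the last holds). The fingers move at their own pace and stop on an object; the grip force is fixed at half the most. Time passes only in rows, so rows that do not move let the fingers close. It gives the time, the measured TCP pose, the force, the opening and the grip force at its end, in the units of the state.
- sense(): the state, without advancing time (a new reading comes with each control period).
- cams.capture(name): name is "scene" or "top"; returns a dict with "frame" (480x640x3 uint8, blue, green, red), "vertical_fov" (degrees; the focal length in pixels is half the picture's height over the tangent of half this angle, whatever the lens; pixels are square), "cx", "cy" (the principal point, pixels), "dist_coeffs" ([k1, k2, p1, p2, k3] as OpenCV has them; the pictures are not rectified), "eye" and "rotation" of the camera in the world. Camera axes: x right, y down, z forward; pixel columns grow to the right and rows downward; lengths in m; the calibration is good to about 2 mm. A picture is of the moment at which its call begins. There is no depth.
- r.finish_job(): hands the job in; it is judged then, once.
The state is a dict: "time_s": time; "joints": joint angles; "joint_velocities": joint speeds; "effort": joint torques, N m; "tcp_pos": TCP position; "ee_rot": TCP orientation; "wrist_force": force on the tool from outside, world axes, zero at the start; "moment": the same for the moment, N m; "gripper_width": opening from 0.0 (shut) to 1.0 (fully open); "gripper_force": force on a finger pad.
Only numpy, scipy, OpenCV 4.12 (cv2) and the standard library are available. Lean on these libraries where they do the work, as an engineer would, in place of code of your own. Each camera call takes 0.05 s, during which the arm holds its last target. There are 200 camera calls.

## Working session

There is one attempt and no reset: what is moved stays moved. The work goes in short steps, Python scripts to look and compute and a tool call to move; the robot and the scene stay as the last step left them, time stands still between calls to the robot, and variables do not carry over. Pictures are saved under pics/ and viewed, at most 10 in all, crops included, and the job is handed in when it is done.

Besides the shell and the picture viewer there is one more tool, called after "Call:" as name(argument=value, ...), one argument or row to a line, values as JSON. step_arm: Moves the arm, as the interface text tells. Its arguments: {"type":"object","properties":{"targets":{"type":"string"},"claw":{"type":"number"}},"required":["targets"]}

```bash
mkdir -p pics; cat > h.py <<'E'
import numpy as np, cv2
from station import sense, cams, r
def K(c):
    f=240/np.tan(np.radians(c["vertical_fov"])/2)
    return np.array([[f,0,c["cx"]],[0,f,c["cy"]],[0,0,1]])
def world(c,px,z):
    u=cv2.undistortPoints(np.array(px,float).reshape(-1,1,2),K(c),np.array(c["dist_coeffs"],float)).reshape(-1,2)
    d=np.c_[u,np.ones(len(u))]@np.array(c["rotation"]).T
    e=np.array(c["eye"]); z=np.broadcast_to(z,len(u))
    return e+d*((z-e[2])/d[:,2])[:,None]
def proj(c,P):
    R=np.array(c["rotation"]).T
    return cv2.projectPoints(np.array(P,float).reshape(-1,1,3),cv2.Rodrigues(R)[0],-R@np.array(c["eye"]),K(c),np.array(c["dist_coeffs"],float))[0].reshape(-1,2)
E
python3 - <<'E'
from h import *
for n in("scene","top"):
    c=cams.capture(n); cv2.imwrite(f"pics/{n}0.png",c["frame"]); print(n,c["eye"],c["rotation"],c["vertical_fov"])
s=sense(); print(s["tcp_pos"],s["ee_rot"],s["wrist_force"])
E
```

```text
scene [ 1.06378274 -0.40718222  0.52529818] [[ 0.68281084  0.39123008 -0.61701571]
 [ 0.73014054 -0.3952046   0.55741198]
 [-0.02577111 -0.83111512 -0.55550293]] 54.434279310671826
top [0.43511069 0.02895674 1.12673724] [[-0.01101305 -0.99097676  0.13358056]
 [-0.99955159  0.01463007  0.02612615]
 [-0.0278447  -0.13323293 -0.99069352]] 53.23559196621542
[0.19690155 0.59259248 0.22157407] [[ 9.48927767e-01 -3.15492973e-01 -5.26654920e-04]
 [-3.15493395e-01 -9.48925835e-01 -1.91739194e-03]
 [ 1.05167226e-04  1.98562260e-03 -9.99998023e-01]] [ 0.09222283 -0.39407579 -0.89354585]
```

View pics/scene0.png

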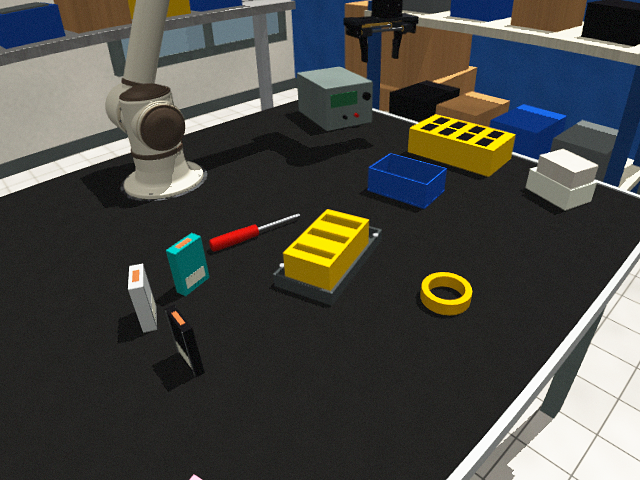

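View pics/top0.png

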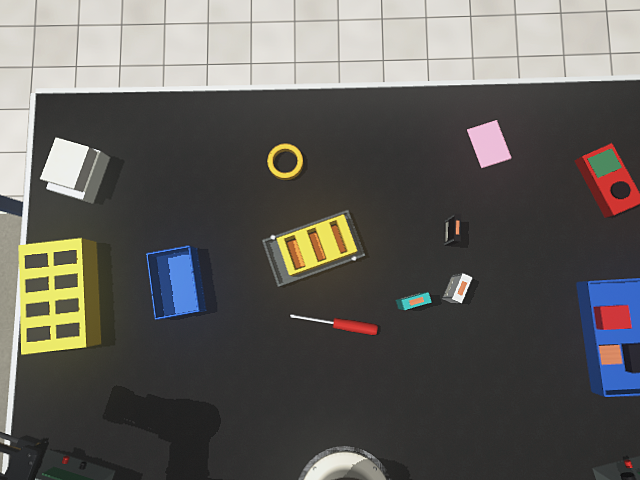

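The scene and top views show the aluminium module near top (458,288), the black one near (453,230), the turquoise look-alike at (414,301) and the rack at (315,248). The wide slot is the left one (293,252) and the narrow slot the right one (338,237). I'll enlarge both for corners.

```bash
python3 - <<'E'
import cv2,numpy as np
t=cv2.imread("pics/top0.png"); s=cv2.imread("pics/scene0.png")
def z(i,x,y,w,h,k,name):
    o=cv2.resize(i[y:y+h,x:x+w],None,fx=k,fy=k,interpolation=cv2.INTER_CUBIC)
    o=cv2.convertScaleAbs(o,alpha=1.3,beta=25)
    for a in range((x+9)//10*10,x+w,10):
        cv2.line(o,((a-x)*k,0),((a-x)*k,5),(255,255,255),1); cv2.putText(o,str(a),((a-x)*k-10,16),0,.35,(255,255,255))
    for b in range((y+9)//10*10,y+h,10):
        cv2.line(o,(0,(b-y)*k),(5,(b-y)*k),(255,255,255),1); cv2.putText(o,str(b),(6,(b-y)*k+4),0,.35,(255,255,255))
    return o
a=z(t,255,205,120,90,6,"");cv2.imwrite("pics/c1.png",a)
b=z(t,390,210,90,105,5,"");c=z(s,115,225,100,155,3,"")
H=max(b.shape[0],c.shape[0]); f=lambda q:np.pad(q,((0,H-q.shape[0]),(0,0),(0,0)))
cv2.imwrite("pics/c2.png",np.hstack([f(b),f(c)]))
E
```

```text
(no output)
```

View pics/c1.png

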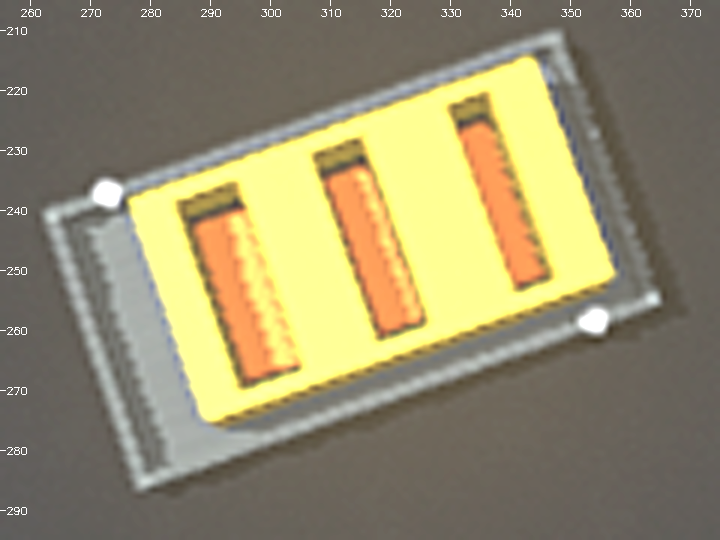

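View pics/c2.png

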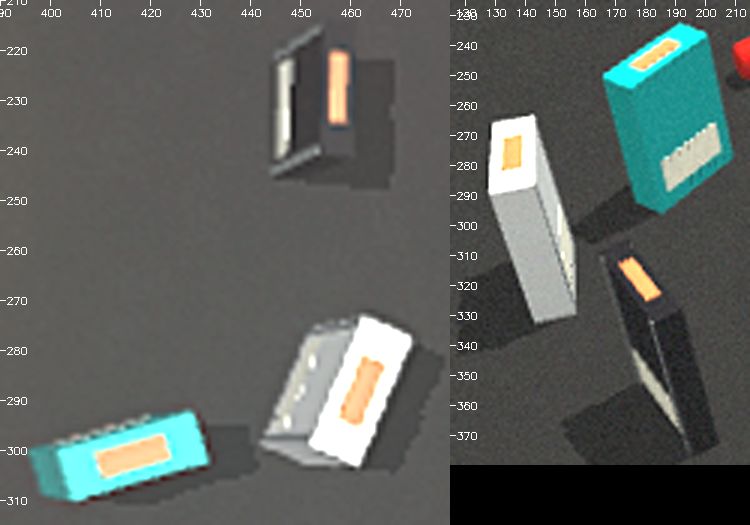

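Crop 1 shows the insert's top corners at (276,238), (344,214), (358,251), (290,276). The insert is shifted toward the narrow (-y) end. Crop 2 shows the white top face at (463,273)-(472,278)-(462,303)-(452,299), and the black module's label at (458,227). Now the measurements.

```bash
cat > meas.py <<'E'
from h import *
def rect(P):
    c,(w,h),a=cv2.minAreaRect((P[:,:2]*1000).astype(np.float32))
    if w<h: w,h,a=h,w,a+90
    return np.round([c[0],c[1],w,h,(a+90)%180-90],1)
def comps(m,amin=8):
    n,l,st,ce=cv2.connectedComponentsWithStats(m.astype(np.uint8))
    return [(st[i],l==i) for i in range(1,n) if st[i,4]>=amin]
E
python3 - <<'E'
from meas import *
boxes={"scene":dict(thick=(115,255,50,35),thin=(160,300,32,30),ins=(275,200,105,95)),"top":dict(thick=(440,268,40,40),thin=(445,212,25,35),ins=(260,205,110,85))}
for n in boxes:
    img=cv2.imread(f"pics/{n}0.png"); c=cams.capture(n); hsv=cv2.cvtColor(img,cv2.COLOR_BGR2HSV).astype(int)
    H,S,V=hsv[...,0],hsv[...,1],hsv[...,2]
    for k,(x,y,w,h) in boxes[n].items():
        roi=np.zeros(H.shape,bool); roi[y:y+h,x:x+w]=1
        if k!="ins":
            m=roi&(H<25)&(S>70)&(V>120); 
            st,mm=max(comps(m),key=lambda q:q[0][4])
            v,u=np.nonzero(mm); P=world(c,np.c_[u,v],.09)[:,:2]*1000
            e,vec=np.linalg.eigh(np.cov(P.T)); a=np.degrees(np.arctan2(vec[1,1],vec[0,1]))
            print(n,k,"label",len(u),P.mean(0).round(1),"ang",round((a+90)%180-90,1),np.sqrt(12*e).round(1))
        if k=="thick":
            m=roi&(((V>235)&(S<30)) | m); st,mm=max(comps(m),key=lambda q:q[0][4])
            v,u=np.nonzero(mm); print(n,"thick top",rect(world(c,np.c_[u,v],.09)))
        if k=="ins":
            m=roi&(H>=24)&(H<34)&(S>150)&(V>(200 if n=="top" else 175)); print(n,np.percentile(V[roi&(H>=24)&(H<34)&(S>150)],[10,30,50,70,90]))
            st,mm=max(comps(m),key=lambda q:q[0][4])
            cs,hi=cv2.findContours(mm.astype(np.uint8),cv2.RETR_CCOMP,cv2.CHAIN_APPROX_NONE)
            for q,hh in zip(cs,hi[0]):
                if len(q)>20: print(n,"ins" if hh[3]<0 else "slot",rect(world(c,q.reshape(-1,2),.065)))
# manual corners in top
c=cams.capture("top")
def man(q,o,k,z): return world(c,(np.array(q)+.5)/k-.5+o,z)
for nm,q,z in (("ins",[(128,196),(535,57),(615,278),(208,425)],.065),("tray",[(47,216),(558,35),(655,298),(141,487)],.026),):
    P=man(q,(255,205),6,z)[:,:2]*1000; print(nm,P.mean(0),[(np.linalg.norm(P[(i+1)%4]-P[i]).round(1),np.degrees(np.arctan2(*(P[(i+1)%4]-P[i])[::-1])).round(1)) for i in range(4)])
P=man([(365,315),(412,338),(358,467),(308,447)],(390,210),5,.09)[:,:2]*1000; print("thick",P.mean(0),P)
E
```

```text
scene thick label 79 [ 452.5 -254.2] ang -23.8 [10.5 29.8]
scene thick top [ 453.3 -254.3   58.7   20.9  -24.8]
scene thin label 84 [ 584.5 -250.7] ang -3.2 [ 7.4 30.8]
scene [134. 249. 253. 254. 255.]
scene ins [554.6  56.2 161.6  88.8 -71. ]
scene slot [571.7   7.   76.7  22.2  19.2]
scene slot [554.8  56.4  77.2  26.4  18.8]
scene slot [538.  105.4  77.7  30.8  18.3]
top thick label 71 [ 455.6 -252.8] ang -23.6 [10.7 29.5]
top thick top [ 455.5 -252.4   58.6   20.6  -25.1]
top thin label 50 [ 587.2 -249.7] ang -5.2 [ 7.2 33. ]
top [206. 238. 238. 239. 246.]
top ins [556.   56.2 158.8  87.5 -71.1]
top slot [532.4 124.8  87.5  18.   22.7]
top slot [539.9  99.2  83.   43.7  19. ]
top slot [555.   56.9  81.7  25.9  19.1]
top slot [572.5   7.8  79.9  21.9  19.2]
ins [555.74809415  56.23834658] [(np.float64(160.8), np.float64(-71.8)), (np.float64(88.1), np.float64(-161.4)), (np.float64(160.0), np.float64(109.1)), (np.float64(90.7), np.float64(19.1))]
tray [552.67860545  65.46987937] [(np.float64(210.2), np.float64(-71.1)), (np.float64(108.8), np.float64(-161.2)), (np.float64(209.5), np.float64(109.4)), (np.float64(110.9), np.float64(19.2))]
thick [ 455.18310787 -252.6316887 ] [[ 487.65208245 -256.12105893]
 [ 477.64612627 -275.38770625]
 [ 423.43024033 -249.76963438]
 [ 432.00398245 -229.24835524]]
```

Call:
step_arm(
  targets="2.9 2.9 0 0; 2.9 2.9 0 0; 2.9 2.9 0 0; 2.9 2.9 0 0; 2.9 2.9 0 0; 2.9 2.9 0 0; 2.9 2.9 0 0; 2.9 2.9 0 0; 2.9 2.9 0 0; 2.9 2.9 0 0; 2.9 2.9 0 0; 2.9 2.9 0 0",
  claw=5,
)

```text
time_s: 1.25
tcp_pos: [0.4179, 0.1512, 0.2229]
ee_rot: [[0.949, -0.315, 0.001], [-0.315, -0.949, 0.001], [0.0, -0.001, -1.0]]
wrist_force: [1.2, 1.1, 0.0]
gripper_width: 0.575
gripper_force: 0.0
```

Call:
step_arm(
  targets="1.6 3.7 0 0; 1.6 3.7 0 0; 1.6 3.7 0 0; 1.6 3.7 0 0; 1.6 3.7 0 0; 1.6 3.7 0 0; 1.6 3.7 0 0; 1.6 3.7 0 0; 1.6 3.7 0 0; 0 0 0 3.2; 0 0 0 3.2; 0 0 0 0",
)

```text
time_s: 2.25
tcp_pos: [0.4488, -0.2093, 0.2222]
ee_rot: [[0.907, -0.422, -0.001], [-0.422, -0.907, 0.0], [-0.001, 0.0, -1.0]]
wrist_force: [0.2, -0.1, -0.3]
gripper_width: 0.576
gripper_force: 0.0
```

```bash
cat > go.py <<'E'
import sys
from h import *
# go.py x y z(mm) xaxis_deg : remaining shift in tool axes (cm) and turn (deg)
def go(x,y,z,a):
    s=sense(); R=np.array(s["ee_rot"]); p=np.array(s["tcp_pos"])*1000
    yaw=np.degrees(np.arctan2(R[1,0],R[0,0]))
    print("t",round(s["time_s"],2),"tcp",p.round(1),"yaw",round(yaw,2),"tilt",R[:2,2].round(4),"F",np.round(s["wrist_force"],1),"M",np.round(s["moment"],2),"w",round(s["gripper_width"],3),"gf",round(float(np.max(s["gripper_force"])),1),"j",np.round(s["joints"],0))
    d=np.array([x,y,z])-p
    print("shift cm",(R.T@d/10).round(2),"turn",round(-((a-yaw+90)%180-90),2))
go(*map(float,sys.argv[1:]))
E
python3 go.py 454.2 -253.4 58 -24.8
```

```text
t 2.25 tcp [ 448.8 -209.3  222.2] yaw -24.97 tilt [-0.0007  0.0002] F [ 0.2 -0.1 -0.3] M [0.09 0.01 0.04] w 0.576 gf 0.0 j [ -6.   9. -17.  -0. -63.  71.]
shift cm [ 2.36  3.77 16.42] turn -0.17
```

Call:
step_arm(
  targets="1.18 1.9 0 0; 1.18 1.87 0 0; 0 0 3.5 0; 0 0 3.5 0; 0 0 3.4 0; 0 0 2.5 0; 0 0 2 0; 0 0 1.5 0; 0 0 0 0",
)

```text
time_s: 3.0
tcp_pos: [0.4526, -0.2512, 0.0555]
ee_rot: [[0.909, -0.418, -0.007], [-0.418, -0.909, 0.002], [-0.007, 0.001, -1.0]]
wrist_force: [-0.2, 0.4, -0.1]
gripper_width: 0.579
gripper_force: 0.0
```

```bash
python3 go.py 454.2 -253.4 58 -24.8; python3 - <<'E'
from h import *
a=cams.capture("scene")["frame"][190:400,40:300]; b=cams.capture("top")["frame"][200:340,390:520]
a=cv2.resize(a,None,fx=2,fy=2); b=cv2.resize(b,(390,420)); cv2.imwrite("pics/g1.png",np.hstack([a[:, :410],b]))
E
```

```text
t 3.0 tcp [ 452.6 -251.2   55.5] yaw -24.68 tilt [-0.0069  0.002 ] F [-0.2  0.4 -0.1] M [-0.02  0.05  0.02] w 0.579 gf 0.0 j [-11.  23. -26.  -0. -41.  76.]
shift cm [ 0.24  0.13 -0.25] turn 0.12
```

View pics/g1.png

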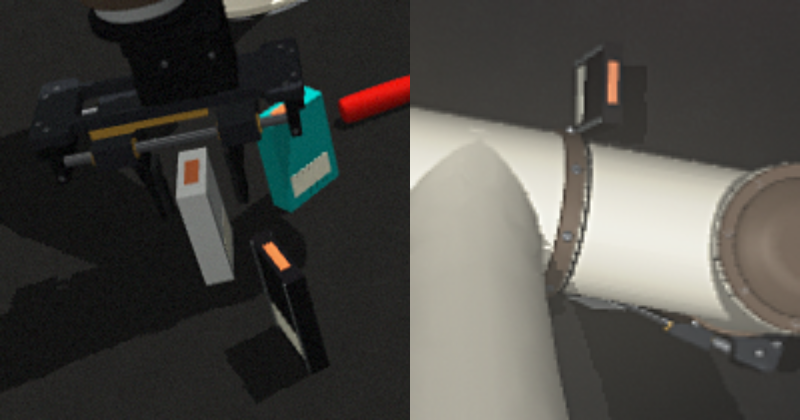

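The picture shows the fingers either side of the aluminium module, near the left panel's (165,215) and (245,200). They clear the turquoise look-alike. I'll correct the small offset, then close.

Call:
step_arm(
  targets="0.2 0.13 0 0; 0 0 0 0; 0 0 0 0",
)

```text
time_s: 3.35
tcp_pos: [0.4571, -0.2547, 0.0598]
ee_rot: [[0.908, -0.419, 0.003], [-0.419, -0.908, -0.001], [0.003, -0.001, -1.0]]
wrist_force: [0.3, -0.3, 0.4]
gripper_width: 0.573
gripper_force: 0.0
```

Call:
step_arm(
  targets="0 0 0 0; 0 0 0 0; 0 0 0 0; 0 0 0 0; 0 0 0 0; 0 0 0 0; 0 0 0 0; 0 0 0 0",
  claw=0,
)

```text
time_s: 4.02
tcp_pos: [0.4561, -0.2545, 0.0585]
ee_rot: [[0.908, -0.419, -0.0], [-0.419, -0.908, -0.0], [-0.0, 0.0, -1.0]]
wrist_force: [-0.8, -0.2, 0.0]
gripper_width: 0.25
gripper_force: 29.9
```

```bash
python3 go.py 454.2 -253.4 55 -24.8
```

```text
t 4.02 tcp [ 456.1 -254.5   58.5] yaw -24.78 tilt [-0.0001 -0.    ] F [-0.8 -0.2  0. ] M [-0.04  0.07 -0.01] w 0.25 gf 29.9 j [-11.  23. -26.   0. -41.  77.]
shift cm [-0.22 -0.02  0.35] turn 0.02
```

Call:
step_arm(
  targets="0 0 -1.5 0; 0 0 -3 0; 0 0 -3.5 0; 0 0 -3.5 0; 0 0 -2.5 -6; 0 0 0 -6.3; 0 0 0 -6.3; 0 0 0 -6.3; 0 0 0 -6.3; 0 0 0 -6.3; 0 0 0 -6.3; 0 0 0 0",
)

```text
time_s: 5.02
tcp_pos: [0.4556, -0.2542, 0.1979]
ee_rot: [[0.945, 0.327, -0.001], [0.327, -0.945, 0.001], [-0.001, -0.001, -1.0]]
wrist_force: [0.5, -0.2, -0.7]
gripper_width: 0.251
gripper_force: 29.9
```

Call:
step_arm(
  targets="1 -1.6 0 0; 1.9 -3.1 0 0; 1.9 -3.1 0 0; 1.9 -3.1 0 0; 1.9 -3.1 0 0; 1.9 -3.1 0 0; 1.9 -3.1 0 0; 1.9 -3.1 0 0; 1.9 -3.1 0 0; 1.9 -3.1 0 0; 1 -1.6 0 0; 0 0 0 0",
)

```text
time_s: 6.02
tcp_pos: [0.5361, 0.1055, 0.1979]
ee_rot: [[0.945, 0.327, 0.0], [0.327, -0.945, 0.001], [0.0, -0.0, -1.0]]
wrist_force: [0.9, -0.4, -0.7]
gripper_width: 0.245
gripper_force: 29.9
```

```bash
python3 go.py 540.2 106.1 126 19
```

```text
t 6.02 tcp [536.1 105.5 197.9] yaw 19.09 tilt [0.0003 0.0005] F [ 0.9 -0.4 -0.7] M [-0.07  0.01  0.03] w 0.245 gf 29.9 j [ 28.  16. -13.  -0. -62.  81.]
shift cm [0.4  0.07 7.19] turn 0.09
```

Call:
step_arm(
  targets="0.4 0.07 2 0; 0 0 2.5 0; 0 0 1.5 0; 0 0 0.4 0; 0 0 0 0; 0 0 0 0; 0 0 0 0; 0 0 0 0",
)

```text
time_s: 6.68
tcp_pos: [0.5401, 0.1026, 0.1359]
ee_rot: [[0.946, 0.325, 0.003], [0.325, -0.946, 0.001], [0.003, -0.0, -1.0]]
wrist_force: [-0.1, -0.5, -1.1]
gripper_width: 0.25
gripper_force: 29.9
```

```bash
python3 go.py 540.2 106.1 123.5 19; python3 - <<'E'
from h import *
c=cams.capture("scene"); f=c["frame"]; cv2.imwrite("pics/r1f.png",f)
cv2.imwrite("pics/r1.png",cv2.resize(f[150:310,260:410],None,fx=3.7,fy=3.7,interpolation=cv2.INTER_CUBIC))
a=np.radians(19);X=np.array([np.cos(a),np.sin(a)]);Y=np.array([-X[1],X[0]]);s=np.array([.5383,.1054])
for z,w in((.065,13.4),):
    print("mouth",proj(c,[np.r_[s+X*i*.038+Y*j*w/1000,z] for i,j in((1,-1),(1,1),(-1,1),(-1,-1))]).round(1).tolist())
p=sense()["tcp_pos"]; z=p[2]-.0585; q=p[:2]-X*.002
print("bottom",proj(c,[np.r_[q+X*.03*i+Y*.011*j,z] for i,j in((1,-1),(1,1),(-1,-1))]).round(1).tolist())
E
```

```text
t 6.68 tcp [540.1 102.6 135.9] yaw 18.99 tilt [0.0025 0.001 ] F [-0.1 -0.5 -1.1] M [-0.1  -0.02  0.04] w 0.25 gf 29.9 j [ 28.  19. -17.   0. -53.  81.]
shift cm [ 0.12 -0.33  1.24] turn -0.01
mouth [[356.6, 229.6], [362.7, 222.5], [326.3, 213.3], [319.6, 220.0]]
bottom [[351.7, 222.9], [356.9, 217.1], [322.3, 215.4]]
```

View pics/r1.png

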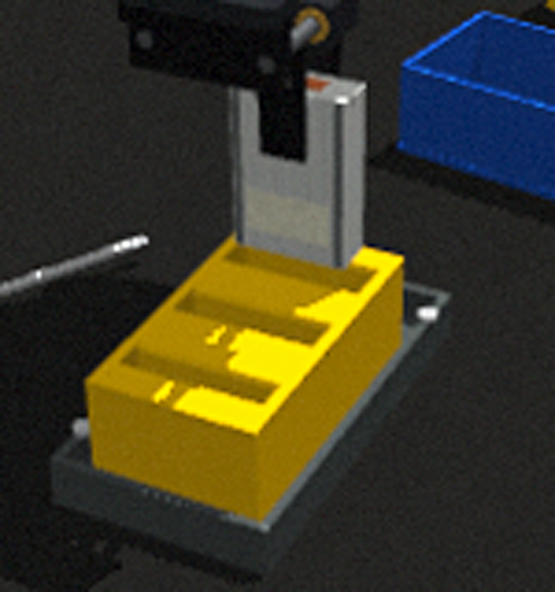

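The picture shows the module hanging just above the wide slot, with its bottom front edge from about (350,222) to (358,217) in the scene frame. That matches the prediction. I'll check how steadily the arm holds.

Call:
step_arm(
  targets="0 0 0 0; 0 0 0 0; 0 0 0 0",
)

```text
time_s: 6.98
tcp_pos: [0.5394, 0.1025, 0.1349]
ee_rot: [[0.945, 0.326, 0.001], [0.326, -0.945, 0.0], [0.001, -0.0, -1.0]]
wrist_force: [-0.9, 0.0, -0.8]
gripper_width: 0.252
gripper_force: 29.9
```

Call:
step_arm(
  targets="0 0 0 0",
)

```text
time_s: 7.07
tcp_pos: [0.5394, 0.1025, 0.1347]
ee_rot: [[0.945, 0.326, 0.0], [0.326, -0.945, 0.0], [0.0, -0.0, -1.0]]
wrist_force: [-0.5, -0.2, -0.9]
gripper_width: 0.25
gripper_force: 29.9
```

Call:
step_arm(
  targets="0 0 0 0; 0 0 0 0",
)

```text
time_s: 7.23
tcp_pos: [0.5393, 0.1025, 0.1345]
ee_rot: [[0.945, 0.326, -0.0], [0.326, -0.945, -0.0], [-0.0, 0.0, -1.0]]
wrist_force: [0.3, -1.1, -2.1]
gripper_width: 0.246
gripper_force: 29.9
```

```bash
python3 go.py 540.2 106.1 123.5 19
```

```text
t 7.23 tcp [539.3 102.5 134.5] yaw 19.02 tilt [-0. -0.] F [ 0.3 -1.1 -2.1] M [-0.06 -0.01 -0.03] w 0.246 gf 29.9 j [ 28.  19. -17.   0. -53.  81.]
shift cm [ 0.2  -0.31  1.1 ] turn 0.02
```

Call:
step_arm(
  targets="0.2 -0.31 0.3 0; 0 0 0.3 0; 0 0 0 0; 0 0 0 0; 0 0 0 0; 0 0 0 0; 0 0 0 0; 0 0 0 0",
)

```text
time_s: 7.9
tcp_pos: [0.5403, 0.1061, 0.1286]
ee_rot: [[0.945, 0.326, 0.0], [0.326, -0.945, 0.0], [0.0, -0.0, -1.0]]
wrist_force: [-0.5, -0.8, -1.1]
gripper_width: 0.25
gripper_force: 29.9
```

```bash
python3 go.py 540.2 106.1 123.5 19
```

```text
t 7.9 tcp [540.3 106.1 128.6] yaw 19.02 tilt [0.0001 0.0001] F [-0.5 -0.8 -1.1] M [-0.08 -0.04  0.02] w 0.25 gf 29.9 j [ 28.  20. -18.   0. -52.  81.]
shift cm [-0.   -0.01  0.51] turn 0.02
```

Call:
step_arm(
  targets="0 0 0.1 0; 0 0 0.1 0; 0 0 0.1 0; 0 0 0.1 0; 0 0 0.1 0; 0 0 0.1 0; 0 0 0.05 0; 0 0 0 0; 0 0 0 0; 0 0 0 0",
)

```text
time_s: 8.73
tcp_pos: [0.5403, 0.1061, 0.1221]
ee_rot: [[0.945, 0.326, 0.0], [0.326, -0.945, 0.0], [0.0, 0.0, -1.0]]
wrist_force: [1.2, -0.0, -2.3]
gripper_width: 0.25
gripper_force: 29.9
```

Call:
step_arm(
  targets="0 0 0.05 0; 0 0 0.05 0; 0 0 0.05 0; 0 0 0.05 0; 0 0 0 0; 0 0 0 0; 0 0 0 0",
)

```text
time_s: 9.32
tcp_pos: [0.5403, 0.1061, 0.1201]
ee_rot: [[0.945, 0.326, 0.0], [0.326, -0.945, 0.0], [0.0, 0.0, -1.0]]
wrist_force: [0.1, 0.0, -0.9]
gripper_width: 0.251
gripper_force: 29.9
```

Call:
step_arm(
  targets="0 0 0.05 0; 0 0 0.05 0; 0 0 0.05 0; 0 0 0.05 0; 0 0 0 0; 0 0 0 0; 0 0 0 0",
)

```text
time_s: 9.9
tcp_pos: [0.5402, 0.106, 0.1181]
ee_rot: [[0.945, 0.326, 0.0], [0.326, -0.945, -0.0], [0.0, 0.0, -1.0]]
wrist_force: [0.6, 0.3, -1.4]
gripper_width: 0.25
gripper_force: 29.9
```

Free entry into the throat. Continuing down.

Call:
step_arm(
  targets="0 0 0.15 0; 0 0 0.15 0; 0 0 0.15 0; 0 0 0.15 0; 0 0 0.15 0; 0 0 0.15 0; 0 0 0 0; 0 0 0 0; 0 0 0 0",
)

```text
time_s: 10.65
tcp_pos: [0.5403, 0.1061, 0.1091]
ee_rot: [[0.945, 0.326, 0.0], [0.326, -0.945, 0.0], [0.0, 0.0, -1.0]]
wrist_force: [0.7, -0.2, -1.3]
gripper_width: 0.25
gripper_force: 29.9
```

Call:
step_arm(
  targets="0 0 0.2 0; 0 0 0.2 0; 0 0 0.2 0; 0 0 0.2 0; 0 0 0.2 0; 0 0 0.2 0; 0 0 0.2 0; 0 0 0.2 0; 0 0 0 0; 0 0 0 0; 0 0 0 0; 0 0 0 0",
)

```text
time_s: 11.65
tcp_pos: [0.5403, 0.1061, 0.0932]
ee_rot: [[0.945, 0.326, 0.0], [0.326, -0.945, 0.0], [0.0, 0.0, -1.0]]
wrist_force: [-0.5, -0.1, -1.4]
gripper_width: 0.249
gripper_force: 29.9
```

Call:
step_arm(
  targets="0 0 0.1 0; 0 0 0.1 0; 0 0 0.1 0; 0 0 0.1 0; 0 0 0.1 0; 0 0 0.1 0; 0 0 0.1 0; 0 0 0.1 0; 0 0 0 0; 0 0 0 0; 0 0 0 0",
)

```text
time_s: 12.57
tcp_pos: [0.5406, 0.106, 0.0864]
ee_rot: [[0.945, 0.326, 0.001], [0.326, -0.945, -0.0], [0.001, 0.001, -1.0]]
wrist_force: [-2.6, -0.6, 6.8]
gripper_width: 0.253
gripper_force: 29.9
```

Call:
step_arm(
  targets="0 0 0.05 0; 0 0 0.05 0; 0 0 0.05 0; 0 0 0.05 0; 0 0 0.05 0; 0 0 0.05 0; 0 0 0 0; 0 0 0 0; 0 0 0 0",
)

```text
time_s: 13.32
tcp_pos: [0.5406, 0.106, 0.0842]
ee_rot: [[0.945, 0.327, 0.001], [0.327, -0.945, -0.0], [0.001, 0.001, -1.0]]
wrist_force: [-3.5, 0.2, 8.9]
gripper_width: 0.244
gripper_force: 29.9
```

Call:
step_arm(
  targets="0 0 0.05 0; 0 0 0.05 0; 0 0 0.05 0; 0 0 0.05 0; 0 0 0.05 0; 0 0 0.05 0; 0 0 0 0; 0 0 0 0; 0 0 0 0",
)

```text
time_s: 14.07
tcp_pos: [0.5407, 0.106, 0.0812]
ee_rot: [[0.945, 0.327, 0.001], [0.327, -0.945, -0.0], [0.001, 0.001, -1.0]]
wrist_force: [-3.7, -0.3, 10.3]
gripper_width: 0.248
gripper_force: 29.9
```

Call:
step_arm(
  targets="0 0 0.05 0; 0 0 0.05 0; 0 0 0.05 0; 0 0 0 0; 0 0 0 0; 0 0 0 0",
)

```text
time_s: 14.57
tcp_pos: [0.5406, 0.106, 0.0796]
ee_rot: [[0.945, 0.327, 0.001], [0.327, -0.945, -0.0], [0.001, 0.001, -1.0]]
wrist_force: [-4.0, -0.3, 9.8]
gripper_width: 0.248
gripper_force: 29.9
```

Call:
step_arm(
  targets="0 0 0.05 0; 0 0 0.05 0; 0 0 0 0; 0 0 0 0; 0 0 0 0",
)

```text
time_s: 14.98
tcp_pos: [0.5406, 0.106, 0.0786]
ee_rot: [[0.945, 0.327, 0.001], [0.327, -0.945, -0.0], [0.001, 0.001, -1.0]]
wrist_force: [-3.7, 0.2, 10.3]
gripper_width: 0.251
gripper_force: 29.9
```

Call:
step_arm(
  targets="0 0 0.05 0; 0 0 0 0; 0 0 0 0; 0 0 0 0",
)

```text
time_s: 15.32
tcp_pos: [0.5407, 0.1059, 0.0783]
ee_rot: [[0.945, 0.327, 0.001], [0.327, -0.945, -0.0], [0.001, 0.001, -1.0]]
wrist_force: [-3.8, -1.4, 11.3]
gripper_width: 0.245
gripper_force: 29.9
```

Call:
step_arm(
  targets="0 0 0.05 0; 0 0 0 0; 0 0 0 0; 0 0 0 0",
)

```text
time_s: 15.65
tcp_pos: [0.5408, 0.1059, 0.0783]
ee_rot: [[0.945, 0.327, 0.002], [0.327, -0.945, -0.0], [0.001, 0.001, -1.0]]
wrist_force: [-4.1, -1.6, 12.3]
gripper_width: 0.251
gripper_force: 30.0
```

Call:
step_arm(
  targets="0 0 0.05 0; 0 0 0.05 0; 0 0 0 0; 0 0 0 0; 0 0 0 0",
)

```text
time_s: 16.07
tcp_pos: [0.541, 0.1059, 0.0782]
ee_rot: [[0.945, 0.327, 0.002], [0.327, -0.945, -0.001], [0.002, 0.001, -1.0]]
wrist_force: [-4.9, -1.5, 17.6]
gripper_width: 0.247
gripper_force: 30.0
```

```bash
python3 go.py 540.2 106.1 78.5 19
```

```text
t 16.07 tcp [541.  105.9  78.2] yaw 19.1 tilt [ 0.0024 -0.0005] F [-4.9 -1.5 17.6] M [-0.36  1.92 -0.06] w 0.247 gf 30.0 j [ 28.  23. -21.   0. -46.  81.]
shift cm [-0.07 -0.05 -0.03] turn 0.1
```

Bottomed: z stays at 78.2 mm while the force rises to 17.6 N. I'll relax, release and rise.

Call:
step_arm(
  targets="0 0 -0.1 0; 0 0 -0.1 0; 0 0 0 0",
)

```text
time_s: 16.32
tcp_pos: [0.5408, 0.1059, 0.0783]
ee_rot: [[0.945, 0.327, 0.002], [0.327, -0.945, -0.0], [0.002, 0.001, -1.0]]
wrist_force: [-1.5, -1.5, 8.5]
gripper_width: 0.245
gripper_force: 30.0
```

Call:
step_arm(
  targets="0 0 0 0; 0 0 0 0; 0 0 0 0; 0 0 0 0; 0 0 0 0; 0 0 0 0",
  claw=4.5,
)

```text
time_s: 16.82
tcp_pos: [0.5402, 0.1061, 0.0763]
ee_rot: [[0.945, 0.326, -0.0], [0.326, -0.945, -0.0], [-0.0, 0.0, -1.0]]
wrist_force: [0.1, 0.7, -0.1]
gripper_width: 0.502
gripper_force: 0.0
```

Call:
step_arm(
  targets="0 0 -0.5 0; 0 0 -1 0; 0 0 -2 0; 0 0 -3.5 0; 0 0 -3.5 0; 0 0 -2.5 0; 0 0 0 4.7; 0 0 0 4.7; 0 0 0 4.7; 0 0 0 4.7; 0 0 0 4.7; 0 0 0 0",
)

```text
time_s: 17.82
tcp_pos: [0.5403, 0.1061, 0.2077]
ee_rot: [[0.997, -0.079, 0.001], [-0.079, -0.997, 0.001], [0.001, -0.001, -1.0]]
wrist_force: [-0.9, -0.1, -0.0]
gripper_width: 0.522
gripper_force: 0.0
```

```bash
python3 go.py 585.9 -250.2 58 -4.5; python3 - <<'E'
from meas import *
c=cams.capture("scene"); img=c["frame"]; hsv=cv2.cvtColor(img,cv2.COLOR_BGR2HSV).astype(int); H,S,V=hsv[...,0],hsv[...,1],hsv[...,2]
print(proj(c,[.5383,.1054,.11]))
a=[]
for n,b,z in(("thick",(315,150,60,70),.11),("thin",(160,300,32,30),.09)):
    x,y,w,h=b; roi=np.zeros(H.shape,bool); roi[y:y+h,x:x+w]=1
    for st,mm in comps(roi&((H<20)|(H>175))&(S>70)&(V>100),15):
        v,u=np.nonzero(mm); print(n,st,world(c,np.c_[u,v],z).mean(0))
cv2.imwrite("pics/r2.png",cv2.resize(img[130:310,230:430],None,fx=3,fy=3,interpolation=cv2.INTER_CUBIC))
E
```

```text
t 17.82 tcp [540.3 106.1 207.7] yaw -4.55 tilt [0.0013 0.0006] F [-0.9 -0.1 -0. ] M [-0.07 -0.05  0.02] w 0.522 gf 0.0 j [ 28.  15. -11.   0. -63.  57.]
shift cm [ 7.35 35.16 14.95] turn -0.05
[[340.77610421 200.05725476]]
thick [334 197  16   6  50] [0.53792964 0.10669791 0.11      ]
thin [171 311  14  15  95] [ 0.58378414 -0.25045412  0.09      ]
```

View pics/r2.png

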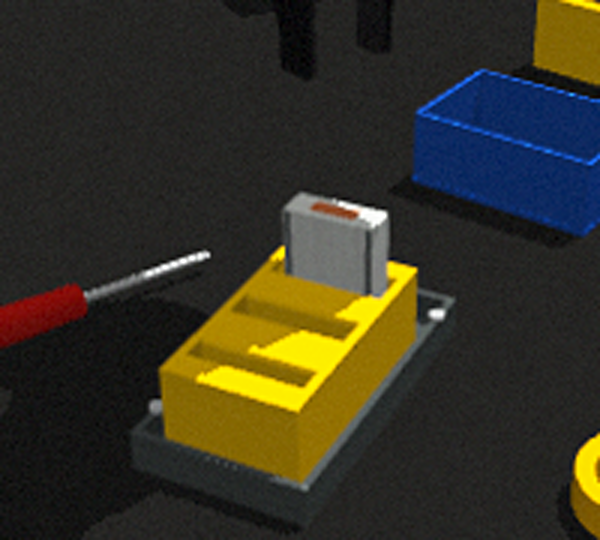

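The thick module stands upright at (0.538, 0.107), its top at the expected height. On to the thin one.

Call:
step_arm(
  targets="0.4 1.9 0 0; 0.8 3.9 0 0; 0.8 3.9 0 0; 0.8 3.9 0 0; 0.8 3.9 0 0; 0.8 3.9 0 0; 0.8 3.9 0 0; 0.8 3.9 0 0; 0.8 3.9 0 0; 0.4 1.9 0 0; 0 0 2 0; 0 0 2 0",
)

```text
time_s: 18.87
tcp_pos: [0.5854, -0.2506, 0.1675]
ee_rot: [[0.997, -0.079, 0.004], [-0.079, -0.997, -0.001], [0.004, 0.001, -1.0]]
wrist_force: [0.2, 0.0, -1.5]
gripper_width: 0.519
gripper_force: 0.0
```

Call:
step_arm(
  targets="0 0 0 0; 0 0 0 0; 0 0 0 0; 0 0 0 0",
)

```text
time_s: 19.2
tcp_pos: [0.5857, -0.2484, 0.1685]
ee_rot: [[0.997, -0.077, 0.003], [-0.077, -0.997, -0.001], [0.003, 0.001, -1.0]]
wrist_force: [-0.2, 0.6, -0.3]
gripper_width: 0.515
gripper_force: 0.0
```

```bash
python3 go.py 585.9 -250.2 58 -4.5
```

```text
t 19.2 tcp [ 585.7 -248.4  168.5] yaw -4.39 tilt [ 0.003 -0.001] F [-0.2  0.6 -0.3] M [-0.02 -0.01  0.03] w 0.515 gf 0.0 j [ -8.  25.  -2.   0. -62.  94.]
shift cm [-0.    0.17 11.05] turn 0.11
```

Call:
step_arm(
  targets="0 0.17 2 0; 0 0 3 0; 0 0 2.5 0; 0 0 2 0; 0 0 1.4 0; 0 0 0 0; 0 0 0 0; 0 0 0 0; 0 0 0 0; 0 0 0 0",
)

```text
time_s: 20.03
tcp_pos: [0.5855, -0.2503, 0.0592]
ee_rot: [[0.997, -0.078, 0.003], [-0.078, -0.997, -0.001], [0.003, 0.0, -1.0]]
wrist_force: [-0.3, -0.1, 0.5]
gripper_width: 0.515
gripper_force: 0.0
```

```bash
python3 go.py 585.9 -250.2 58 -4.5
```

```text
t 20.03 tcp [ 585.5 -250.3   59.2] yaw -4.46 tilt [ 0.0029 -0.0006] F [-0.3 -0.1  0.5] M [-0.   -0.02  0.02] w 0.515 gf 0.0 j [ -9.  32.  -9.   0. -49.  94.]
shift cm [ 0.04 -0.01  0.12] turn 0.04
```

Call:
step_arm(
  targets="0 0 0 0; 0 0 0 0; 0 0 0 0; 0 0 0 0; 0 0 0 0; 0 0 0 0; 0 0 0 0; 0 0 0 0; 0 0 0 0",
  claw=0,
)

```text
time_s: 20.78
tcp_pos: [0.5845, -0.2502, 0.0575]
ee_rot: [[0.997, -0.078, -0.0], [-0.078, -0.997, -0.0], [-0.0, 0.0, -1.0]]
wrist_force: [-0.6, 0.1, 0.1]
gripper_width: 0.157
gripper_force: 30.0
```

```bash
python3 go.py 585.9 -250.2 58 -4.5
```

```text
t 20.78 tcp [ 584.5 -250.2   57.5] yaw -4.48 tilt [-0.0001 -0.    ] F [-0.6  0.1  0.1] M [-0.1  -0.02 -0.01] w 0.157 gf 30.0 j [ -9.  32.  -9.   0. -49.  94.]
shift cm [ 0.14 -0.01 -0.05] turn 0.02
```

Call:
step_arm(
  targets="0 0 -1.5 0; 0 0 -3 0; 0 0 -3.5 0; 0 0 -3.5 0; 0 0 -2.5 0; 0 0 0 -6; 0 0 0 -6; 0 0 0 -6; 0 0 0 -5.5; 0 0 0 0",
)

```text
time_s: 21.62
tcp_pos: [0.5842, -0.25, 0.1972]
ee_rot: [[0.945, 0.327, -0.001], [0.327, -0.945, 0.0], [-0.001, -0.001, -1.0]]
wrist_force: [-0.6, -0.2, -0.9]
gripper_width: 0.159
gripper_force: 30.0
```

Call:
step_arm(
  targets="0.23 -0.8 0 0; 0.95 -3.3 0 0; 0.95 -3.3 0 0; 0.95 -3.3 0 0; 0.95 -3.3 0 0; 0.95 -3.3 0 0; 0.95 -3.3 0 0; 0.95 -3.3 0 0; 0.23 -0.8 0 0; 0 0 0 0; 0 0 0 0; 0 0 0 0",
)

```text
time_s: 22.62
tcp_pos: [0.5711, 0.006, 0.1975]
ee_rot: [[0.946, 0.325, -0.0], [0.325, -0.946, -0.0], [-0.0, 0.0, -1.0]]
wrist_force: [0.0, 1.1, -0.7]
gripper_width: 0.158
gripper_force: 30.0
```

Call:
step_arm(
  targets="0 0 2 0; 0 0 2.5 0; 0 0 1.5 0; 0 0 0.8 0; 0 0 0 0; 0 0 0 0; 0 0 0 0; 0 0 0 0; 0 0 0 0; 0 0 0 0; 0 0 0 0; 0 0 0 0",
)

```text
time_s: 23.62
tcp_pos: [0.5713, 0.0066, 0.1298]
ee_rot: [[0.945, 0.326, 0.001], [0.326, -0.945, 0.0], [0.001, 0.0, -1.0]]
wrist_force: [0.2, -0.2, -0.8]
gripper_width: 0.158
gripper_force: 30.0
```

```bash
python3 go.py 571.3 6.7 122.5 19
```

```text
t 23.62 tcp [571.3   6.6 129.8] yaw 19.03 tilt [0.0005 0.0001] F [ 0.2 -0.2 -0.8] M [-0.03 -0.02  0.03] w 0.158 gf 30.0 j [ 17.  22. -15.   0. -54.  92.]
shift cm [-0.   -0.01  0.73] turn 0.03
```

Spot on. Descending gently into the narrow slot.

Call:
step_arm(
  targets="0 0 0.1 0; 0 0 0.1 0; 0 0 0.1 0; 0 0 0.1 0; 0 0 0.1 0; 0 0 0.1 0; 0 0 0.1 0; 0 0 0.05 0; 0 0 0 0; 0 0 0 0; 0 0 0 0",
)

```text
time_s: 24.53
tcp_pos: [0.5713, 0.0065, 0.1221]
ee_rot: [[0.945, 0.326, 0.0], [0.326, -0.945, -0.0], [0.0, 0.0, -1.0]]
wrist_force: [-0.3, 0.6, -1.6]
gripper_width: 0.157
gripper_force: 30.0
```

Call:
step_arm(
  targets="0 0 0.05 0; 0 0 0.05 0; 0 0 0.05 0; 0 0 0.05 0; 0 0 0 0; 0 0 0 0; 0 0 0 0",
)

```text
time_s: 25.12
tcp_pos: [0.5713, 0.0065, 0.1201]
ee_rot: [[0.945, 0.326, 0.0], [0.326, -0.945, -0.0], [0.0, 0.0, -1.0]]
wrist_force: [-0.5, 0.2, -1.4]
gripper_width: 0.161
gripper_force: 30.0
```

Call:
step_arm(
  targets="0 0 0.05 0; 0 0 0.05 0; 0 0 0.05 0; 0 0 0.05 0; 0 0 0 0; 0 0 0 0; 0 0 0 0",
)

```text
time_s: 25.7
tcp_pos: [0.5713, 0.0065, 0.118]
ee_rot: [[0.945, 0.326, -0.0], [0.326, -0.945, 0.0], [-0.0, -0.0, -1.0]]
wrist_force: [-0.3, 0.4, -1.0]
gripper_width: 0.159
gripper_force: 30.0
```

Call:
step_arm(
  targets="0 0 0.15 0; 0 0 0.15 0; 0 0 0.15 0; 0 0 0.15 0; 0 0 0.15 0; 0 0 0.15 0; 0 0 0 0; 0 0 0 0; 0 0 0 0",
)

```text
time_s: 26.45
tcp_pos: [0.5713, 0.0065, 0.1091]
ee_rot: [[0.945, 0.326, 0.0], [0.326, -0.945, -0.0], [0.0, 0.0, -1.0]]
wrist_force: [0.2, -0.0, -1.7]
gripper_width: 0.159
gripper_force: 30.0
```

Call:
step_arm(
  targets="0 0 0.2 0; 0 0 0.2 0; 0 0 0.2 0; 0 0 0.2 0; 0 0 0.2 0; 0 0 0.2 0; 0 0 0.2 0; 0 0 0.2 0; 0 0 0 0; 0 0 0 0; 0 0 0 0; 0 0 0 0",
)

```text
time_s: 27.45
tcp_pos: [0.5714, 0.0065, 0.0932]
ee_rot: [[0.945, 0.326, 0.0], [0.326, -0.945, 0.0], [0.0, 0.0, -1.0]]
wrist_force: [0.3, -0.3, -1.4]
gripper_width: 0.157
gripper_force: 30.0
```

Call:
step_arm(
  targets="0 0 0.1 0; 0 0 0.1 0; 0 0 0.1 0; 0 0 0.1 0; 0 0 0.1 0; 0 0 0.1 0; 0 0 0.1 0; 0 0 0.1 0; 0 0 0.1 0; 0 0 0 0; 0 0 0 0; 0 0 0 0",
)

```text
time_s: 28.45
tcp_pos: [0.5714, 0.0064, 0.0854]
ee_rot: [[0.945, 0.326, 0.001], [0.326, -0.945, -0.0], [0.001, 0.001, -1.0]]
wrist_force: [-2.7, 1.6, 5.5]
gripper_width: 0.158
gripper_force: 30.0
```

Call:
step_arm(
  targets="0 0 0.05 0; 0 0 0.05 0; 0 0 0.05 0; 0 0 0.05 0; 0 0 0.05 0; 0 0 0.05 0; 0 0 0 0; 0 0 0 0; 0 0 0 0",
)

```text
time_s: 29.2
tcp_pos: [0.5715, 0.0064, 0.0833]
ee_rot: [[0.945, 0.327, 0.001], [0.327, -0.945, -0.0], [0.001, 0.001, -1.0]]
wrist_force: [-3.6, 1.3, 9.9]
gripper_width: 0.156
gripper_force: 30.0
```

Call:
step_arm(
  targets="0 0 0.05 0; 0 0 0.05 0; 0 0 0.05 0; 0 0 0.05 0; 0 0 0.05 0; 0 0 0.05 0; 0 0 0 0; 0 0 0 0; 0 0 0 0",
)

```text
time_s: 29.95
tcp_pos: [0.5715, 0.0064, 0.0803]
ee_rot: [[0.945, 0.327, 0.001], [0.327, -0.945, -0.0], [0.001, 0.001, -1.0]]
wrist_force: [-3.3, 0.3, 10.7]
gripper_width: 0.155
gripper_force: 30.0
```

Call:
step_arm(
  targets="0 0 0.05 0; 0 0 0.05 0; 0 0 0.05 0; 0 0 0.05 0; 0 0 0.05 0; 0 0 0 0; 0 0 0 0; 0 0 0 0",
)

```text
time_s: 30.62
tcp_pos: [0.5716, 0.0064, 0.0778]
ee_rot: [[0.945, 0.327, 0.001], [0.327, -0.945, -0.0], [0.001, 0.001, -1.0]]
wrist_force: [-2.8, 0.9, 10.4]
gripper_width: 0.163
gripper_force: 30.0
```

Call:
step_arm(
  targets="0 0 0.05 0; 0 0 0.05 0; 0 0 0 0; 0 0 0 0; 0 0 0 0",
)

```text
time_s: 31.03
tcp_pos: [0.5716, 0.0064, 0.0773]
ee_rot: [[0.945, 0.327, 0.001], [0.327, -0.945, -0.001], [0.001, 0.001, -1.0]]
wrist_force: [-5.3, -0.3, 13.3]
gripper_width: 0.151
gripper_force: 30.0
```

Call:
step_arm(
  targets="0 0 0.05 0; 0 0 0.05 0; 0 0 0 0; 0 0 0 0; 0 0 0 0",
)

```text
time_s: 31.45
tcp_pos: [0.5718, 0.0064, 0.0772]
ee_rot: [[0.945, 0.327, 0.002], [0.327, -0.945, -0.001], [0.002, 0.001, -1.0]]
wrist_force: [-6.4, 0.9, 16.4]
gripper_width: 0.154
gripper_force: 30.0
```

Call:
step_arm(
  targets="0 0 -0.1 0; 0 0 -0.1 0; 0 0 0 0",
)

```text
time_s: 31.7
tcp_pos: [0.5716, 0.0063, 0.0773]
ee_rot: [[0.945, 0.327, 0.001], [0.327, -0.945, -0.0], [0.001, 0.001, -1.0]]
wrist_force: [-3.3, 1.3, 8.9]
gripper_width: 0.155
gripper_force: 30.0
```

Call:
step_arm(
  targets="0 0 0 0; 0 0 0 0; 0 0 0 0; 0 0 0 0; 0 0 0 0; 0 0 0 0",
  claw=4,
)

```text
time_s: 32.2
tcp_pos: [0.5712, 0.0065, 0.0752]
ee_rot: [[0.945, 0.326, -0.0], [0.326, -0.945, -0.0], [-0.0, -0.0, -1.0]]
wrist_force: [0.3, -0.4, -0.8]
gripper_width: 0.444
gripper_force: 0.0
```

Call:
step_arm(
  targets="0 0 -0.5 0; 0 0 -1 0; 0 0 -2 0; 0 0 -3.5 0; 0 0 -3.5 0; 0 0 -2.5 0; 0 0 0 0; 0 0 0 0; 0 0 0 0; 0 0 0 0",
)

```text
time_s: 33.03
tcp_pos: [0.5704, 0.0064, 0.2045]
ee_rot: [[0.945, 0.326, -0.002], [0.326, -0.945, -0.0], [-0.002, -0.0, -1.0]]
wrist_force: [0.6, 0.6, 0.2]
gripper_width: 0.462
gripper_force: 0.0
```

```bash
python3 - <<'E'
from h import *
img=cams.capture("scene")["frame"]
cv2.imwrite("pics/r3.png",cv2.resize(img[110:330,190:480],None,fx=2.6,fy=2.6,interpolation=cv2.INTER_CUBIC))
E
```

```text
(no output)
```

View pics/r3.png

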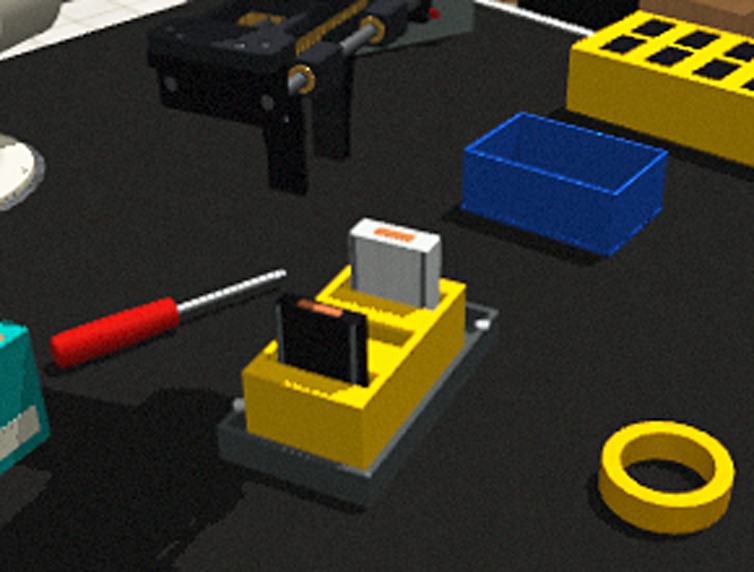

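Both modules stand upright and seated, at crop (322,340) and (393,265). The gripper is clear above them, and the bin, tape and screwdriver have not moved.

```bash
python3 -c "
from station import r
print(r.finish_job())"
```

```text
the job is handed in; nothing more can be done
None
```

The job is handed in: the thick module is in the wide slot and the thin one in the narrow slot, each pressed until its pad bottomed (wrist force at most about 18 N) and released. The hand-in returned no verdict.

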